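Shut and bolt the cover of the sample mill

ROBOT

A 6-joint arm with a two-finger parallel gripper is mounted at the origin on a cart in front of the work surface, level with it; the furniture and walls round the work are solid. World frame = base frame: x ahead of the robot, y to its left, z up, the work surface at z = 0. Lengths are in m, angles in degrees, forces in N, time in s.
With the tool pointing down it reaches from about 0.4 to 0.825 m from the base axis. Payload 7 kg.
Tool frame: the origin (TCP) lies at the very end of the fingers, on their centre line; the grasp point (between the pads) lies 19 mm behind it; z points along the fingers, y is the direction in which the jaws open and shut (so a half turn about z gives the same grasp; the last joint's range is limited). The gripper opens to 88 mm and grips with 3 to 60 N. Pads are 19 mm wide; open, the fingers measure 130 mm over their backs; the gripper's body (78 mm by 193 mm) begins 47 mm behind the grasp point.
Start: joints at [-49.269, 20.546, 0.682, 0, -70.136, -16.507], TCP at [0.277, -0.616, 0.204] pointing down, gripper open.
Joint ranges: [-176.03, 176.03], [-82.01, 121.73], [-58.28, 71.71], [-173.87, 95.51], [-174.79, -0.11], [-173.66, 173.66]. Speed limits (degrees/s): [136.94, 136.94, 172.46, 180, 180, 180].

INTERFACE

Orientations are given as [roll, pitch, yaw] about the fixed x, y, z axes, in that order (R = Rz(yaw) Ry(pitch) Rx(roll)).
In Python, from plant import ctrl, snapshot, workorder gives the robot as it stands. The module is installed in compiled form; this text tells all that it offers.
- The arm moves only by the shell command python3 -m creep 'ROWS'. ROWS is JSON, a list of rows, each a list of 5 numbers: the shift along the tool's x, y, z scaled (see below), then the turn about the tool's z scaled (see below), then the finger opening in mm, from 0 to 87.6. A call has exactly 8 rows; each row is the pose to reach, as a shift and turn from the pose commanded when the call began, along the tool's axes at that moment, turning the shorter way round; what a row does not reach only later rows make up. The controller multiplies each number of a shift by 0.1 m and each number of a turn by 180 degrees. A row lasts 1/12 s, in which the tool goes at most 41.7 mm and 7.16 degrees, less where a joint would pass 70% of its speed; a pose out of reach is approached as far as the arm can. A call with a number of a shift or a turn outside -1 to 1 is refused whole. A call with a gripper value outside its range is refused whole. The fingers move at their own pace and stop on an object; the grip force is fixed at half the most. Time passes only in rows, so rows that repeat a pose let the fingers close, or fill a call up. It gives the time, the measured TCP pose, the force and the opening at its end, in the units of the state.
- ctrl.get_obs(): the state, without advancing time (a new reading comes with each control period).
- snapshot(name): name is "scene" or "top"; returns a dict with "img" (384x512x3 uint8, blue, green, red), "camera_matrix" (3x3 intrinsics, pixels), "xyz" and "rotation" of the camera in the world. Camera axes: x right, y up, looking along -z (the intrinsics and any distortion apply to the point x, -y, -z); pixel columns grow to the right and rows downward; lengths in m; the calibration is good to about 2 mm. A picture is of the moment at which its call begins. There is no depth.
- workorder.close_job(): hands the job in, once; it reports no verdict.
The state is a dict: "clock": time; "joint_pos": joint angles; "qvel": joint speeds; "tau": joint torques, N m; "tool_pos": TCP position; "orientation": TCP orientation; "force": force on the tool from outside, world axes, zero at the start; "moment": the same for the moment, N m; "opening": finger opening in m.
Only numpy, scipy, OpenCV 4.12 (cv2) and the standard library are available. Lean on these libraries where they do the work, as an engineer would, in place of code of your own. Each camera call takes 0.05 s, during which the arm holds its last target.

TASK

Make the small sample mill on the bench safe to start: push its sliding cover fully shut along the rails without lifting it, then press the spring catch's thumb plate down with one fingertip and keep it down while the other finger pushes the bolt's upright lug all the way, so that the bolt goes through the eye on the cover. Let go, so that the catch springs back up into the bolt, and leave the things standing round the mill alone.

Things in the scene. Friction and masses are not known exactly. Their poses are not given: they have to be found in the camera images.
- mill: The sample mill: fixed white housing, 160 (x) x 260 (y) x 100 mm high. Origin: centre of its underside on the bench; x axis from front panel to back, y to the mill's left, z up. Flat deck at z = 100 mm with a round mouth of 80 mm. The cover slides along y between rails at x = +-64 mm; bolt and catch stand on an 8 mm plate at the right end (y -128 to -48 mm). Nothing fixed is higher than 134 mm.
- cover_grip (a point): On the loose cover (plate 120 x 105 x 6 mm, 0.35 kg, lying between the rails): middle of its upright grip rib, 20 mm above the deck. The rib is 72 mm long (x), 10 mm thick (y), 6 to 32 mm above the deck. The cover starts 30 to 55 mm open to the mill's +y and shuts towards -y (about 3 N); fully shut, against the bolt plate's edge, this point is at x = 0, y = +4 mm of the mill frame.
- bolt (a joint): Slide of the bolt along the mill's +x (to the back), in m: 0 = drawn back (start), 0.030 = home at its stop, through the eye of the shut cover. Sliding takes about 2 N. The catch blocks it at both ends of its travel (about 1 mm of play); it stays where it is left.
- bolt_lug (a point): On the face of the bolt's upright lug that looks to the mill's front (-x), the face to push on: middle of its width, 45 mm above the deck; at the start at x = -44, y = -62 mm of the mill frame. The lug is 26 mm wide (y), 8 mm thick (x), 16 to 55 mm above the deck. The bar below it reaches 17 mm above the deck, two staples over the bar at x = 0 to 31 mm reach 22 mm; nothing stands before the lug.
- catch (a joint): Tilt of the spring catch, in rad: 0 = up, its nose in a notch of the bolt; 0.42 = plate down at its stop. The nose clears the bolt at about 0.2. About 3 N on the plate starts it, 5 N holds it at 0.3, 6 N at the stop; a spring brings it back. Let go with the bolt part way, it rests on the bolt at about 0.2 and drops into a second notch when the bolt is home.
- catch_plate (a point): Middle of the top of the catch's ribbed thumb plate, 27 mm outside its hinge pin: at rest x = -40, y = -112 mm of the mill frame, 34 mm above the deck; 26 mm at 0.3 rad, 23 mm at the stop. The plate is 70 mm long along x (a fingertip can slide along it) and 36 mm wide (y -91 to -127). It is 50 mm beside the lug; between them the pin, at y = -86 mm, has cheeks 34 mm high at x = -78, 2, 35.
- tin: Round aluminium sample tin, diameter 59 mm, 38 mm high, standing on the bench to the right of the mill. Origin at the centre of its underside. To be left alone.
- marker: Black felt marker, 131 mm long (its y), 16 mm thick, lying on the bench to the left of the mill. Origin at the middle of its underside. To be left alone.
- jar: Screw jar with blue lid, diameter 66 mm, 116 mm high, standing on the bench well to the left of the mill. Origin at the centre of its underside. To be left alone.
- cover_eye (a point): Centre of the square eye (20 mm wide inside) at the right rear edge of the cover, 14 mm above the deck; when the cover is shut it lies in the bolt's line, at x = +49, y = -62 mm of the mill frame, top 26 mm above the deck. The bolt is 14 mm wide, so it enters only if the cover is shut to about 3 mm.

How it is judged (in metres and radians):
On the way, in this order (a step that is already met when the one before it is completed fails the run):
1. the cover is pushed shut (within 2.5 mm) (y of cover_grip in the frame of mill below 0.0065 m and z of cover_grip in the frame of mill below 0.124 m), for 0.2 s.
2. the catch is held down clear of the bolt while the bolt slides through the middle of its travel (value of joint catch above 0.22 rad and value of joint bolt between 0.008 and 0.024 m), for 0.05 s.
At the end, for the whole second after the job is handed in: The cover lies flat on the deck, shut to within 3.5 mm, the bolt is home to within 2.5 mm (joint above 0.0275), and the catch has sprung back up into the bolt (joint below 0.06) (value of joint bolt above 0.0275 m and value of joint catch below 0.06 rad and y of cover_grip in the frame of mill between 0 and 0.0075 m and z of cover_grip in the frame of mill below 0.124 m and angle between cover_grip's own z axis and vertical below 0.05 rad); the robot touches nothing.
It fails at once if the cover is lifted or tipped instead of slid (more than 8 mm off the deck, or tilted more than 0.12 rad) (z of cover_grip in the frame of mill above 0.128 m or angle between cover_grip's own z axis and vertical above 0.12 rad).
It fails at once if the bolt is forced past the catch while the catch is up (value of joint catch below 0.1 rad and value of joint bolt between 0.005 and 0.025 m).
It fails at once if the tin, the marker or the jar is moved by more than 25 mm (distance of any of tin, marker, jar from where it was at the start of the episode above 0.025 m).
It also fails if it takes over 51 s, if anything falls off the work surface, if the arm or the gripper's body presses on something with over 40 N, if the wrist force passes 120 N, or if a joint passes its speed limit or range.

## Working session

There is one attempt and no reset: what is moved stays moved. The work goes in short steps, Python scripts to look and compute and a shell command to move; the robot and the scene stay as the last step left them, time stands still between calls to the robot, and variables do not carry over. Pictures are saved under pics/ and viewed, and the job is handed in when it is done.

```bash
mkdir -p pics
python3 - <<'E'
from plant import ctrl,snapshot
import cv2,numpy as np,pickle
for n in("scene","top"):
    s=snapshot(n); cv2.imwrite(f"pics/{n}0.png",s["img"]); pickle.dump(s,open(f"{n}0.pkl","wb"))
    print(n,s["camera_matrix"],s["xyz"],s["rotation"],[k for k in s])
print(ctrl.get_obs())
E
```

```text
scene [[459.92548723   0.         263.98071836]
 [  0.         459.92548723 199.99365537]
 [  0.           0.           1.        ]] [-0.44338555  0.50165983  0.69283793] [  62.91407269   -1.15151365 -119.39665904] ['img', 'camera_matrix', 'xyz', 'rotation']
top [[374.77592405   0.         255.44690639]
 [  0.         374.77592405 195.55827786]
 [  0.           0.           1.        ]] [ 0.41068353 -0.06891258  0.99420795] [  8.58266291   1.5107922  -90.22237584] ['img', 'camera_matrix', 'xyz', 'rotation']
{'clock': 0.1, 'joint_pos': array([-4.92668460e+01,  2.05884980e+01,  6.38691706e-01, -1.83547803e-02,
       -7.01350218e+01, -1.65053454e+01]), 'qvel': array([-0.108775  , -0.1414403 ,  0.1834107 ,  0.02560423,  0.02622808,
        0.05574583]), 'tau': array([-1.90005303e-03, -5.84163702e+01,  2.93752474e+01,  7.01560020e+00,
        1.01840735e-02, -4.66135725e-05]), 'tool_pos': array([ 0.2767633 , -0.6151355 ,  0.20339876]), 'orientation': array([ 1.79913765e+02, -7.55792357e-03, -1.55778436e+02]), 'force': array([0.02495338, 0.14223537, 0.44623261]), 'moment': array([-0.03479755,  0.00460201, -0.02734683]), 'opening': 0.08784392478845583}
```

View pics/scene0.png

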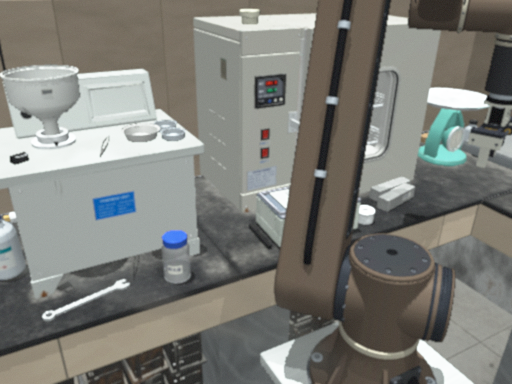

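View pics/top0.png

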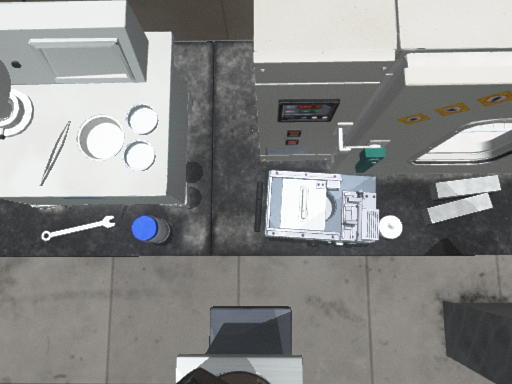

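The top view shows the mill at cols 263–380, rows 170–245, with the marker at col 260, the tin at (391,227) and the jar at (150,229). The arm hides most of the mill in the scene view. I'll zoom in on the top view.

```bash
cat > h.py <<'E'
import cv2,numpy as np,pickle
from scipy.spatial.transform import Rotation as R
def load(n): return pickle.load(open(n+".pkl","rb"))
def rot(s):
    r=np.array(s["rotation"]); return R.from_euler("xyz",r,degrees=True).as_matrix()
def cast(s,uv,z):
    K=s["camera_matrix"];d=np.linalg.inv(K)@[uv[0],uv[1],1]
    d=rot(s)@(d*[1,-1,-1]);c=np.array(s["xyz"])
    return c+d*(z-c[2])/d[2]
def proj(s,p):
    q=rot(s).T@(np.array(p)-s["xyz"]);q=s["camera_matrix"]@(q*[1,-1,-1]);return q[:2]/q[2]
E
python3 - <<'E'
from h import *
s=load("top0"); print(proj(s,[0,0,0]),cast(s,(391,227),.038),cast(s,(150,229),.116))
c=s["img"][155:255,245:410]
cv2.imwrite("pics/crop0.png",cv2.resize(c,None,fx=4.8,fy=4.8,interpolation=cv2.INTER_CUBIC))
s=load("scene0"); print(proj(s,[.55,-.15,.1]))
E
```

```text
[238.76873081 420.8441674 ] [ 0.4721713  -0.38630806  0.038     ] [0.46561647 0.20262097 0.116     ]
[287.64278246 196.32566848]
```

View pics/crop0.png

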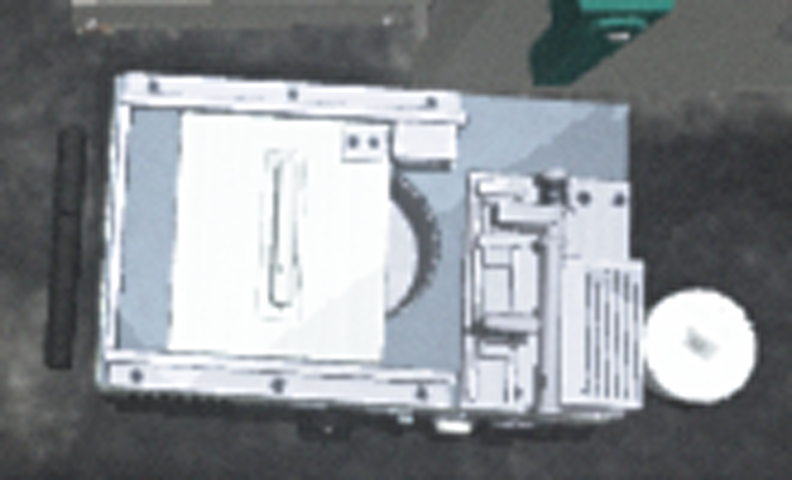

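Run:
```python
from h import *
s=load("top0")
P={"BL":(117,73,.105),"BR":(630,102,.1),"railendB":(466,122,.105),"FL":(100,388,.105),"bpl_bl":(470,172,.108),"bpl_br":(630,182,.108),
"cat1":(584,260,.134),"cat2":(645,262,.134),"cat3":(642,410,.134),"cat4":(560,405,.134),"ribB":(284,150,.132),"ribF":(281,305,.132),"tin":(701,346,.038),"markB":(72,128,.016),"markF":(58,368,.016),"covBL":(183,112,.106),"covFL":(168,352,.106),"covFR":(383,360,.106),"lugF":(492,334,.155),"lugR":(540,330,.155)}
for k,(u,v,z) in P.items(): print(k,cast(s,(245+(u+.5)/4.8-.5,155+(v+.5)/4.8-.5),z).round(4))
```

```text
BL [ 0.6079 -0.079   0.105 ]
BR [ 0.5916 -0.3366  0.1   ]
railendB [ 0.5811 -0.2532  0.105 ]
FL [ 0.4496 -0.0692  0.105 ]
bpl_bl [ 0.5553 -0.2536  0.108 ]
bpl_br [ 0.5496 -0.3321  0.108 ]
cat1 [ 0.508  -0.3007  0.134 ]
cat2 [ 0.5069 -0.3295  0.134 ]
cat3 [ 0.4368 -0.3244  0.134 ]
cat4 [ 0.4393 -0.2862  0.134 ]
ribB [ 0.5629 -0.1593  0.132 ]
ribF [ 0.4876 -0.1562  0.132 ]
tin [ 0.473  -0.3855  0.038 ]
markB [ 0.5967 -0.0549  0.016 ]
markF [ 0.4644 -0.0466  0.016 ]
covBL [ 0.5873 -0.1119  0.106 ]
covFL [ 0.4671 -0.1028  0.106 ]
covFR [ 0.4626 -0.208   0.106 ]
lugF [ 0.4714 -0.251   0.155 ]
lugR [ 0.4732 -0.2732  0.155 ]
```

```bash
cat >> h.py <<'E'
O=np.array([.5203,-.2028]);YAW=-3.6
def m2w(x,y): 
    a=np.radians(YAW);c,s=np.cos(a),np.sin(a);return O+[c*x-s*y,s*x+c*y]
def w2m(p):
    a=np.radians(YAW);c,s=np.cos(a),np.sin(a);d=np.array(p)[:2]-O;return np.array([c*d[0]+s*d[1],-s*d[0]+c*d[1]])
def cmd(obs,tgt,yaw=176.4):
    "tgt world xyz -> row numbers from the measured pose"
    Rm=R.from_euler("xyz",obs["orientation"],degrees=True).as_matrix()
    d=Rm.T@(np.array(tgt)-obs["tool_pos"]);dy=(yaw-obs["orientation"][2]+180)%360-180
    return (d/.1).round(4),round(-dy/180,4)
def st(o): 
    p=o["tool_pos"];print("t",o["clock"],"tcp",p.round(4),"mill mm",(w2m(p)*1e3).round(1),"rpy",o["orientation"].round(2),"F",o["force"].round(2),"open",round(o["opening"]*1e3,1))
E
python3 - <<'E'
from h import *
from plant import ctrl
s=load("top0")
def m(u,v,z): return w2m(cast(s,(245+(u+.5)/4.8-.5,155+(v+.5)/4.8-.5),z))*1e3
for k,a in {"ribB":(284,150,.132),"ribF":(281,305,.132),"BL":(117,73,.105),"BR":(630,102,.1),"FL":(100,388,.105),"cat2":(645,262,.134),"cat3":(642,410,.134),"covFL":(168,352,.106),"covBL":(183,112,.106),"covFR":(383,360,.106),"platB":(470,172,.108)}.items(): print(k,m(*a).round(1))
for z in(.1,.2,.3,.4): print(z,cast(s,(370,171),z))
o=ctrl.get_obs();print(o["joint_pos"]);print(cmd(o,[*m2w(-.005,.045),.18]))
E
```

```text
ribB [39.8 46.1]
ribF [-35.6  44.5]
BL [ 79.6 129. ]
BR [  79.5 -129.1]
FL [-78.9 128.9]
cat2 [  -5.5 -127.3]
cat3 [ -75.7 -126.6]
covFL [-59.4  96.5]
covBL [61.2 94.9]
covFR [-57.3  -8.9]
platB [ 38.1 -48.5]
0.1 [ 0.60365744 -0.3231697   0.1       ]
0.2 [ 0.58207701 -0.29473592  0.2       ]
0.3 [ 0.56049658 -0.26630214  0.3       ]
0.4 [ 0.53891615 -0.23786836  0.4       ]
[-4.92668460e+01  2.05884980e+01  6.38691706e-01 -1.83547803e-02
 -7.01350218e+01 -1.65053454e+01]
(array([-4.0785,  3.1822,  0.2382]), np.float64(0.1546))
```

```bash
python3 -m creep '[[-0.12,0.09,0,0.02,50],[-0.25,0.19,0,0.04,40],[-0.38,0.29,0,0.06,26],[-0.5,0.39,0,0.08,26],[-0.63,0.49,0,0.1,26],[-0.75,0.58,0,0.12,26],[-0.88,0.68,0,0.14,26],[-1,0.78,0,0.1546,26]]'
python3 - <<'E'
from h import *
from plant import ctrl
o=ctrl.get_obs();st(o);print(o["joint_pos"].round(1),cmd(o,[*m2w(-.008,.045),.18]))
E
```

```text
clock: 0.77
tool_pos: [0.3363, -0.5024, 0.2038]
orientation: [180.0, -0.0, 176.2]
force: [0.1, 0.7, 0.4]
opening: 0.0396
t 0.7667 tcp [ 0.3363 -0.5024  0.2038] mill mm [-164.8 -310.6] rpy [ 1.7996e+02 -3.0000e-02  1.7620e+02] F [0.06 0.68 0.44] open 39.6
[-37.7  14.   -8.6  -0.  -67.4 -56.1] (array([-1.5556,  3.5614,  0.2394]), np.float64(-0.0011))
```

```bash
python3 -m creep '[[-0.06,0.12,0,0,26],[-0.12,0.25,0,0,26],[-0.18,0.38,0,0,26],[-0.24,0.5,0,0,26],[-0.3,0.63,0,0,26],[-0.36,0.75,0,0,26],[-0.42,0.88,0,0,26],[-0.48,1,0,0,26]]'; python3 -m creep '[[-0.06,0.12,0,0,26],[-0.12,0.25,0,0,26],[-0.18,0.38,0,0,26],[-0.24,0.5,0,0,26],[-0.3,0.63,0,0,26],[-0.36,0.75,0,0,26],[-0.42,0.88,0,0,26],[-0.48,1,0,0,26]]'; python3 -m creep '[[-0.06,0.12,0,0,26],[-0.12,0.25,0,0,26],[-0.18,0.38,0,0,26],[-0.24,0.5,0,0,26],[-0.3,0.63,0,0,26],[-0.36,0.75,0,0,26],[-0.42,0.88,0,0,26],[-0.42,0.88,0,0,26]]'
python3 - <<'E'
from h import *
from plant import ctrl
o=ctrl.get_obs();st(o);print(o["joint_pos"].round(1),cmd(o,[*m2w(-.008,.045),.15]))
E
```

```text
clock: 1.43
tool_pos: [0.3908, -0.4056, 0.2042]
orientation: [180.0, -0.0, 176.4]
force: [-0.3, 0.2, -0.2]
opening: 0.0256
clock: 2.1
tool_pos: [0.4449, -0.3087, 0.2042]
orientation: [180.0, -0.0, 176.5]
force: [0.2, 0.4, -0.4]
opening: 0.0256
clock: 2.77
tool_pos: [0.4932, -0.2228, 0.2042]
orientation: [180.0, 0.0, 176.5]
force: [-0.6, 0.2, 0.9]
opening: 0.0259
t 2.7667 tcp [ 0.4932 -0.2228  0.2042] mill mm [-25.8 -21.7] rpy [1.7999e+02 2.0000e-02 1.7650e+02] F [-0.64  0.23  0.91] open 25.9
[ -3.6   7.9 -16.3  -0.  -65.8 -89.9] (array([-0.1793,  0.6662,  0.5423]), np.float64(0.0005))
```

```bash
python3 -m creep '[[-0.03,0.11,0,0,26],[-0.06,0.22,0,0,26],[-0.09,0.33,0,0,26],[-0.12,0.44,0.1,0,26],[-0.15,0.55,0.2,0,26],[-0.18,0.667,0.3,0,26],[-0.18,0.667,0.4,0,26],[-0.18,0.667,0.5,0,26]]'
python3 - <<'E'
from h import *
from plant import ctrl,snapshot
o=ctrl.get_obs();st(o);print(cmd(o,[*m2w(-.008,.045),.111]))
for n in("scene","top"):
    s=snapshot(n)
    if n=="top": c=s["img"][120:270,245:410];c=cv2.resize(c,None,fx=3.8,fy=3.8)
    else:c=s["img"]
    cv2.imwrite(f"pics/{n}1.png",c)
E
```

```text
clock: 3.43
tool_pos: [0.5139, -0.1583, 0.1526]
orientation: [-180.0, -0.1, 176.5]
force: [0.4, -0.2, 0.1]
opening: 0.0261
t 3.4333 tcp [ 0.5139 -0.1583  0.1526] mill mm [-9.2 44.1] rpy [-1.8000e+02 -7.0000e-02  1.7647e+02] F [ 0.35 -0.2   0.05] open 26.1
(array([-0.0122,  0.0095,  0.4163]), np.float64(0.0004))
```

View pics/scene1.png

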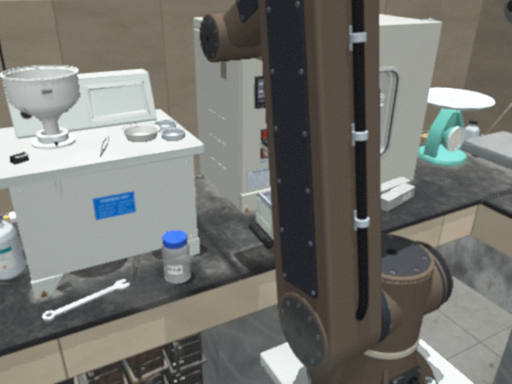

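View pics/top1.png

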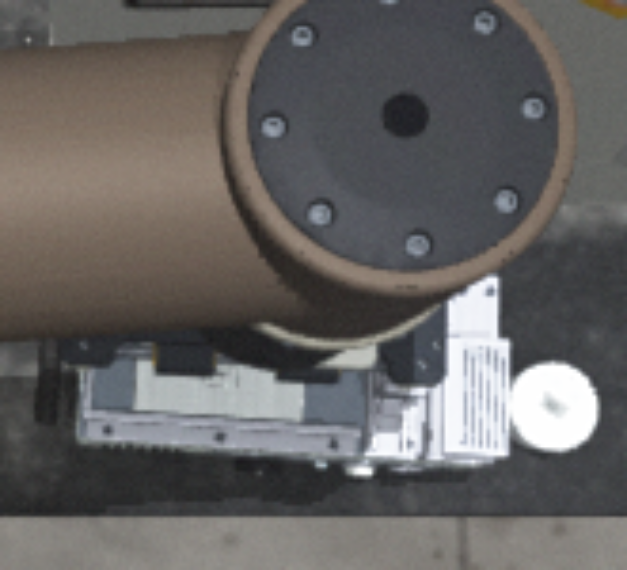

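The arm hides the mill in the scene view. In the top view the fingers sit either side of the rib (about (185,360) and (305,375)). I'll descend and watch the force.

```bash
python3 -m creep '[[-0.01,0.01,0.06,0,26],[-0.01,0.01,0.12,0,26],[-0.01,0.01,0.18,0,26],[-0.01,0.01,0.24,0,26],[-0.01,0.01,0.3,0,26],[-0.01,0.01,0.36,0,26],[-0.01,0.01,0.4,0,26],[-0.01,0.01,0.4,0,26]]'; python3 -c "
from h import *
from plant import ctrl
st(ctrl.get_obs())"
```

```text
clock: 4.2
tool_pos: [0.5145, -0.1583, 0.1132]
orientation: [180.0, -0.1, 176.4]
force: [-0.1, 0.1, -0.3]
opening: 0.0261
t 4.2 tcp [ 0.5145 -0.1583  0.1132] mill mm [-8.6 44.1] rpy [ 1.8000e+02 -9.0000e-02  1.7638e+02] F [-0.08  0.09 -0.34] open 26.1
```

```bash
python3 -m creep '[[0,-0.04,0,0,26],[0,-0.08,0,0,26],[0,-0.12,0,0,26],[0,-0.16,0,0,26],[0,-0.2,0,0,26],[0,-0.24,0,0,26],[0,-0.28,0,0,26],[0,-0.32,0,0,26]]'; python3 -m creep '[[0,-0.02,0,0,26],[0,-0.04,0,0,26],[0,-0.06,0,0,26],[0,-0.08,0,0,26],[0,-0.1,0,0,26],[0,-0.12,0,0,26],[0,-0.13,0,0,26],[0,-0.13,0,0,26]]';python3 -c "
from h import *
from plant import ctrl
st(ctrl.get_obs())"
```

```text
clock: 4.87
tool_pos: [0.5131, -0.1907, 0.1143]
orientation: [-180.0, 0.0, 176.4]
force: [-0.7, 0.3, -0.2]
opening: 0.0259
clock: 5.53
tool_pos: [0.5123, -0.2033, 0.1142]
orientation: [-180.0, -0.0, 176.4]
force: [0.1, -0.5, -1.0]
opening: 0.0259
t 5.5333 tcp [ 0.5123 -0.2033  0.1142] mill mm [-7.9 -1. ] rpy [-180.     -0.    176.39] F [ 0.12 -0.54 -1.01] open 25.9
```

```bash
python3 -m creep '[[0,-0.01,0,0,26],[0,-0.02,0,0,26],[0,-0.02,0,0,26],[0,-0.03,0,0,26],[0,-0.03,0,0,26],[0,-0.04,0,0,26],[0,-0.04,0,0,26],[0,-0.04,0,0,26]]';python3 - <<'E'
from h import *
from plant import ctrl,snapshot
st(ctrl.get_obs())
s=snapshot("top");pickle.dump(s,open("top2.pkl","wb"))
cv2.imwrite("pics/top2.png",cv2.resize(s["img"][180:260,245:410],None,fx=4.8,fy=4.8,interpolation=cv2.INTER_CUBIC))
E
```

```text
clock: 6.2
tool_pos: [0.5121, -0.2072, 0.1142]
orientation: [-180.0, -0.0, 176.4]
force: [-0.3, 0.4, 0.1]
opening: 0.0263
t 6.2 tcp [ 0.5121 -0.2072  0.1142] mill mm [-7.9 -4.9] rpy [-180.     -0.    176.39] F [-0.25  0.37  0.11] open 26.3
```

View pics/top2.png

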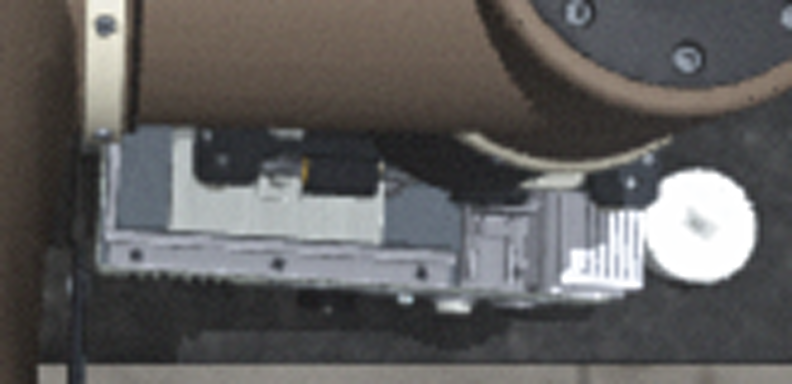

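Run:
```python
from h import *
from plant import ctrl
s=load("top2");o=ctrl.get_obs()
for y in(-.046,-.025,-.005,.016,.037):
  for z in(.114,.16,.2):
    p=m2w(-.0079,y); q=proj(s,[*p,z]); print(y,z,((q-[245,180]+.5)*4.8-.5).round(0))
for y in(.004,.045):
    q=proj(s,[*m2w(-.036,y),.132]);print(((q-[245,180]+.5)*4.8-.5).round(0))
```

```text
-0.046 0.114 [465. 142.]
-0.046 0.16 [485. 131.]
-0.046 0.2 [504. 120.]
-0.025 0.114 [422. 140.]
-0.025 0.16 [439. 129.]
-0.025 0.2 [456. 118.]
-0.005 0.114 [381. 138.]
-0.005 0.16 [396. 126.]
-0.005 0.2 [411. 115.]
0.016 0.114 [338. 135.]
0.016 0.16 [351. 124.]
0.016 0.2 [363. 113.]
0.037 0.114 [295. 133.]
0.037 0.16 [306. 121.]
0.037 0.2 [316. 110.]
[366. 191.]
[280. 186.]
```

Run:
```python
from h import *
s=load("top2")
cv2.imwrite("pics/top2z.png",cv2.resize(s["img"][195:240,265:345],None,fx=10,fy=10,interpolation=cv2.INTER_CUBIC))
```

```text
(no output)
```

View pics/top2z.png

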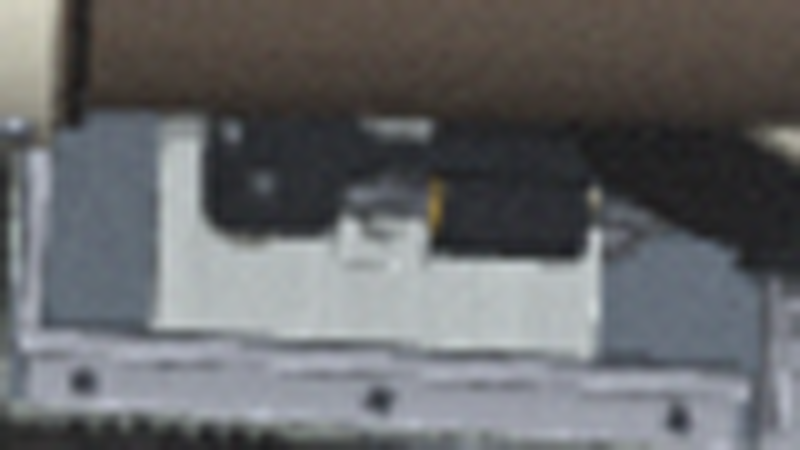

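The cover has not moved: it still spans cols 168–383 of the crop, with the rib left of the finger. No force was felt either, so the finger must have passed above the rib. I'll probe the finger-end height gently on the cover plate, which should be at z = 0.106.

```bash
python3 -m creep '[[0,0,0.01,0,26],[0,0,0.02,0,26],[0,0,0.03,0,26],[0,0,0.04,0,26],[0,0,0.05,0,26],[0,0,0.06,0,26],[0,0,0.07,0,26],[0,0,0.07,0,26]]';python3 -c "
from h import *
from plant import ctrl
o=ctrl.get_obs();st(o);print(o['tau'].round(2),o['joint_pos'].round(2))"
```

```text
clock: 6.92
tool_pos: [0.512, -0.2071, 0.107]
orientation: [180.0, -0.0, 176.4]
force: [-0.4, -0.2, -0.1]
opening: 0.0262
t 6.9167 tcp [ 0.512  -0.2071  0.107 ] mill mm [-8.  -4.8] rpy [ 1.8000e+02 -2.0000e-02  1.7639e+02] F [-0.38 -0.23 -0.13] open 26.2
[ 1.000e-02 -4.492e+01  2.507e+01  5.980e+00 -3.000e-02  0.000e+00] [-1.710e+00  1.395e+01 -2.248e+01 -1.000e-02 -5.359e+01 -9.190e+01]
```

```bash
python3 -m creep '[[0,0,0.01,0,26],[0,0,0.01,0,26],[0,0,0.02,0,26],[0,0,0.02,0,26],[0,0,0.03,0,26],[0,0,0.03,0,26],[0,0,0.04,0,26],[0,0,0.04,0,26]]';python3 - <<'E'
from h import *
from plant import ctrl,snapshot
st(ctrl.get_obs())
s=snapshot("top");pickle.dump(s,open("top3.pkl","wb"))
cv2.imwrite("pics/top3z.png",cv2.resize(s["img"][195:240,265:345],None,fx=10,fy=10,interpolation=cv2.INTER_CUBIC))
E
```

```text
clock: 7.58
tool_pos: [0.512, -0.2071, 0.1031]
orientation: [180.0, -0.0, 176.4]
force: [0.1, -0.1, 0.0]
opening: 0.0261
t 7.5833 tcp [ 0.512  -0.2071  0.1031] mill mm [-8.  -4.9] rpy [ 1.800e+02 -1.000e-02  1.764e+02] F [ 0.12 -0.07  0.04] open 26.1
```

View pics/top3z.png

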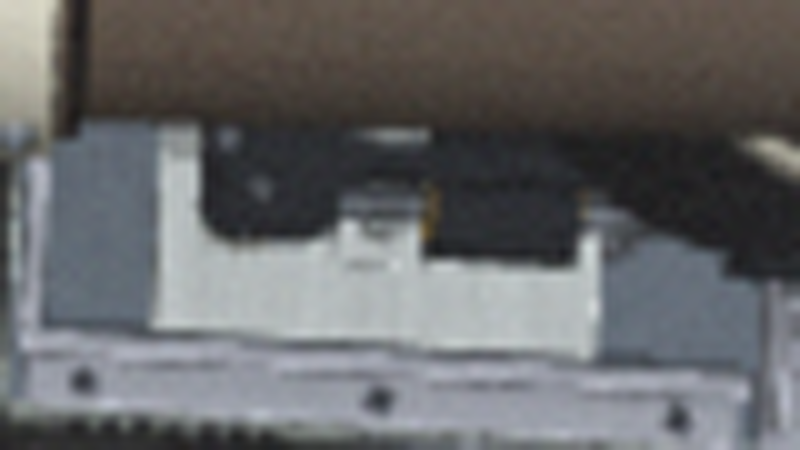

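Run:
```python
from h import *
for n,uv in (("top2",(308.6,215)),("top2",(308.6,220)),("top3",(307.6,216)),("top3",(307.6,219)),("top3",(323,221))):
  s=load(n)
  print(n,[(z,(w2m(cast(s,uv,z))*1e3).round(1).tolist()) for z in(.1,.13,.16,.2,.25,.3)])
```

```text
top2 [(0.1, [-24.3, 28.8]), (0.13, [-27.4, 32.1]), (0.16, [-30.6, 35.4]), (0.2, [-34.7, 39.7]), (0.25, [-40.0, 45.2]), (0.3, [-45.2, 50.7])]
top2 [(0.1, [-36.2, 28.3]), (0.13, [-39.0, 31.6]), (0.16, [-41.7, 34.9]), (0.2, [-45.4, 39.3]), (0.25, [-49.9, 44.8]), (0.3, [-54.5, 50.3])]
top3 [(0.1, [-26.8, 31.1]), (0.13, [-29.9, 34.3]), (0.16, [-32.9, 37.5]), (0.2, [-37.0, 41.8]), (0.25, [-42.1, 47.1]), (0.3, [-47.2, 52.5])]
top3 [(0.1, [-34.0, 30.8]), (0.13, [-36.8, 34.0]), (0.16, [-39.6, 37.2]), (0.2, [-43.4, 41.5]), (0.25, [-48.0, 46.9]), (0.3, [-52.7, 52.3])]
top3 [(0.1, [-36.7, -5.8]), (0.13, [-39.4, -1.4]), (0.16, [-42.1, 3.1]), (0.2, [-45.7, 9.0]), (0.25, [-50.3, 16.4]), (0.3, [-54.8, 23.8])]
```

```bash
python3 -m creep '[[0,0,0.01,0,26],[0,0,0.02,0,26],[0,0,0.03,0,26],[0,0,0.04,0,26],[0,0,0.05,0,26],[0,0,0.06,0,26],[0,0,0.06,0,26],[0,0,0.06,0,26]]';python3 - <<'E'
from h import *
from plant import ctrl,snapshot
st(ctrl.get_obs())
s=snapshot("scene");pickle.dump(s,open("sc3.pkl","wb"))
cv2.imwrite("pics/sc3.png",cv2.resize(s["img"][150:250,200:360],None,fx=5,fy=5,interpolation=cv2.INTER_CUBIC))
E
```

```text
clock: 8.3
tool_pos: [0.512, -0.2072, 0.0972]
orientation: [180.0, -0.0, 176.4]
force: [0.1, -0.6, 0.6]
opening: 0.026
t 8.3 tcp [ 0.512  -0.2072  0.0972] mill mm [-8.  -4.9] rpy [ 1.800e+02 -1.000e-02  1.764e+02] F [ 0.09 -0.57  0.58] open 26.0
```

View pics/sc3.png

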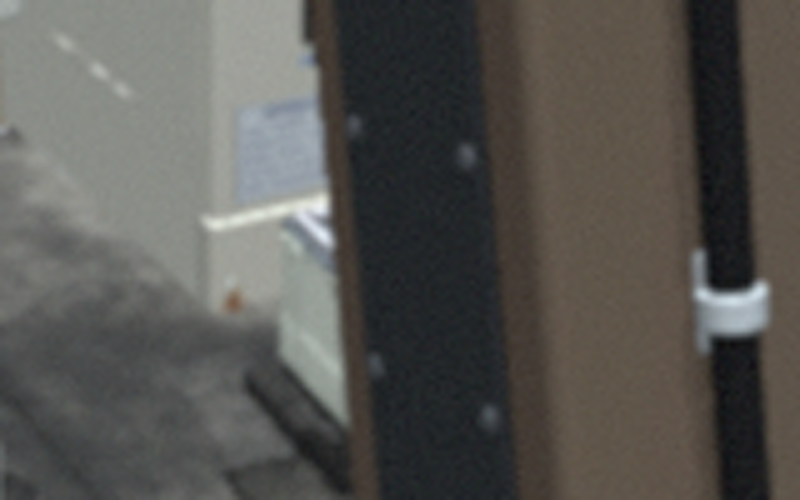

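Run:
```python
from h import *
s=load("scene0")
for x,y in((.08,.13),(-.08,.13)):
  for z in(0,.1): 
    print(x,y,z,proj(s,[*m2w(x,y),z]).round(1), ((proj(s,[*m2w(x,y),z])-[230,150])*8).round())
cv2.imwrite("pics/sc0z.png",cv2.resize(s["img"][150:225,230:330],None,fx=8,fy=8,interpolation=cv2.INTER_CUBIC))
```

```text
0.08 0.13 0 [255.7 223.2] [205. 585.]
0.08 0.13 0.1 [256.1 193.4] [209. 347.]
-0.08 0.13 0 [280.3 250. ] [402. 800.]
-0.08 0.13 0.1 [281.7 218.1] [413. 544.]
```

View pics/sc0z.png

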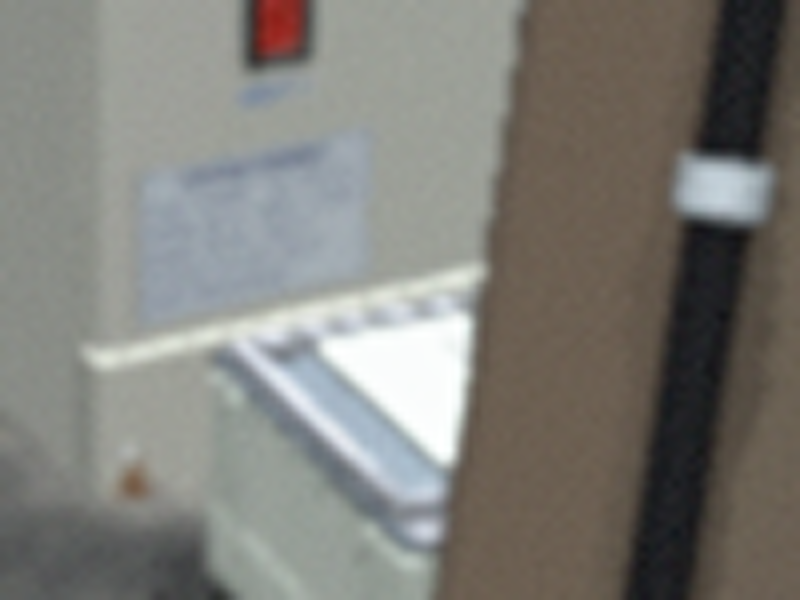

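Run:
```python
from h import *
s=load("scene0")
p0=np.array([.2767,-.6151,.2034])
for dz in(0,.066,.12): print(proj(s,p0+[0,0,dz]).round(1), [proj(s,p0+[sg*-.41*.054,sg*.912*.054,dz]).round(1).tolist() for sg in(1,-1)])
s2=load("top0"); print("top",proj(s2,p0))
cv2.imwrite("pics/sc0g.png",cv2.resize(s["img"][20:180,400:512],None,fx=3.7,fy=3.7,interpolation=cv2.INTER_CUBIC))
```

```text
[483.8 168.1] [[478.9, 174.2], [488.5, 162.3]]
[489.6 145.6] [[484.7, 151.2], [494.3, 140.4]]
[494.6 126.4] [[489.7, 131.4], [499.2, 121.7]]
top [539.81239509 318.96059285]
```

View pics/sc0g.png

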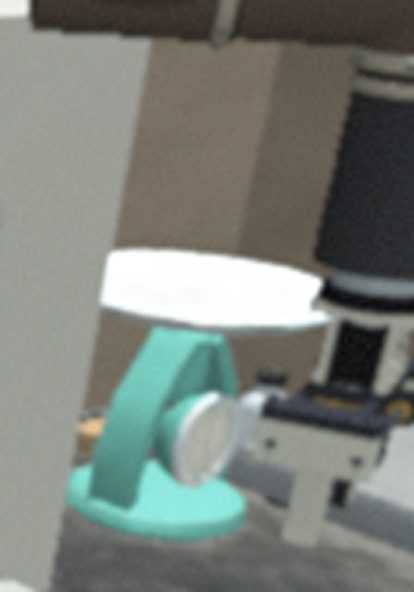

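The scene0 crop puts the near fingertip at about (482,167). The reported TCP projects to about (479,174), so the real tips look roughly 20 mm higher than reported. I'll probe further down on the cover to measure that offset.

```bash
python3 -m creep '[[0,0,0.01,0,26],[0,0,0.02,0,26],[0,0,0.03,0,26],[0,0,0.04,0,26],[0,0,0.05,0,26],[0,0,0.05,0,26],[0,0,0.05,0,26],[0,0,0.05,0,26]]';python3 - <<'E'
from h import *
from plant import ctrl,snapshot
st(ctrl.get_obs())
E
```

```text
clock: 9.02
tool_pos: [0.5121, -0.2072, 0.0923]
orientation: [-180.0, 0.0, 176.4]
force: [-0.4, 0.1, 0.7]
opening: 0.0256
t 9.0167 tcp [ 0.5121 -0.2072  0.0923] mill mm [-7.9 -4.9] rpy [-180.     0.   176.4] F [-0.38  0.06  0.68] open 25.6
```

```bash
python3 -m creep '[[0,0,0.01,0,26],[0,0,0.01,0,26],[0,0,0.02,0,26],[0,0,0.02,0,26],[0,0,0.03,0,26],[0,0,0.03,0,26],[0,0,0.03,0,26],[0,0,0.03,0,26]]';python3 - <<'E'
from h import *
from plant import ctrl,snapshot
st(ctrl.get_obs())
E
```

```text
clock: 9.68
tool_pos: [0.5121, -0.2072, 0.0893]
orientation: [-180.0, -0.0, 176.4]
force: [0.0, -0.7, 0.2]
opening: 0.0264
t 9.6833 tcp [ 0.5121 -0.2072  0.0893] mill mm [-7.9 -4.9] rpy [-180.    -0.   176.4] F [ 0.01 -0.74  0.17] open 26.4
```

```bash
for i in 1 2; do python3 -m creep '[[0,0,0.01,0,26],[0,0,0.01,0,26],[0,0,0.02,0,26],[0,0,0.02,0,26],[0,0,0.02,0,26],[0,0,0.02,0,26],[0,0,0.02,0,26],[0,0,0.02,0,26]]';done
```

```text
clock: 10.35
tool_pos: [0.5121, -0.2072, 0.0873]
orientation: [-180.0, 0.0, 176.4]
force: [0.0, 0.2, 0.0]
opening: 0.0258
clock: 11.02
tool_pos: [0.5121, -0.2072, 0.0853]
orientation: [-180.0, -0.0, 176.4]
force: [-0.2, 0.1, 1.0]
opening: 0.0261
```

```bash
for i in 1 2; do python3 -m creep '[[0,0,0.01,0,26],[0,0,0.01,0,26],[0,0,0.02,0,26],[0,0,0.02,0,26],[0,0,0.02,0,26],[0,0,0.02,0,26],[0,0,0.02,0,26],[0,0,0.02,0,26]]';done
```

```text
clock: 11.68
tool_pos: [0.5121, -0.2072, 0.084]
orientation: [-180.0, 0.0, 176.4]
force: [-3.1, 0.8, 6.8]
opening: 0.0258
clock: 12.35
tool_pos: [0.5122, -0.2073, 0.0838]
orientation: [-180.0, 0.1, 176.5]
force: [-7.3, 4.8, 22.7]
opening: 0.0262
```

Contact is at TCP z ≈ 0.0842, so the tips are about 22 mm above the reported TCP. I'll lift over the rib, go back, and come down with that correction.

```bash
python3 -m creep '[[0,0,-0.1,0,26],[0,0,-0.2,0,26],[0,0,-0.3,0,26],[0,0,-0.4,0,26],[0,0,-0.5,0,26],[0,0.1,-0.5,0,26],[0,0.22,-0.5,0,26],[0,0.34,-0.5,0,26]]';python3 -m creep '[[0,0.1,0,0,26],[0,0.15,0,0,26],[0,0.15,0.05,0,26],[0,0.15,0.12,0,26],[0,0.15,0.2,0,26],[0,0.15,0.28,0,26],[0,0.15,0.36,0,26],[0,0.15,0.38,0,26]]';python3 - <<'E'
from h import *
from plant import ctrl,snapshot
st(ctrl.get_obs())
E
```

```text
clock: 13.02
tool_pos: [0.514, -0.1722, 0.131]
orientation: [180.0, -0.0, 176.3]
force: [0.3, 0.4, 0.9]
opening: 0.0258
clock: 13.68
tool_pos: [0.514, -0.1585, 0.0912]
orientation: [180.0, -0.2, 176.3]
force: [0.2, -0.6, -0.2]
opening: 0.0261
t 13.6833 tcp [ 0.514  -0.1585  0.0912] mill mm [-9.1 43.8] rpy [ 1.8000e+02 -1.6000e-01  1.7635e+02] F [ 0.17 -0.57 -0.24] open 26.1
```

```bash
python3 -m creep '[[0,-0.04,0,0,26],[0,-0.08,0,0,26],[0,-0.12,0,0,26],[0,-0.16,0,0,26],[0,-0.2,0,0,26],[0,-0.24,0,0,26],[0,-0.28,0,0,26],[0,-0.32,0,0,26]]'; python3 -m creep '[[0,-0.02,0,0,26],[0,-0.04,0,0,26],[0,-0.06,0,0,26],[0,-0.08,0,0,26],[0,-0.1,0,0,26],[0,-0.12,0,0,26],[0,-0.13,0,0,26],[0,-0.13,0,0,26]]';python3 - <<'E'
from h import *
from plant import ctrl,snapshot
st(ctrl.get_obs())
s=snapshot("top");pickle.dump(s,open("top4.pkl","wb"))
cv2.imwrite("pics/top4.png",cv2.resize(s["img"][180:260,245:410],None,fx=4.8,fy=4.8,interpolation=cv2.INTER_CUBIC))
E
```

```text
clock: 14.35
tool_pos: [0.5132, -0.1905, 0.0935]
orientation: [180.0, 0.0, 176.4]
force: [-0.7, 3.8, 1.4]
opening: 0.0264
clock: 15.02
tool_pos: [0.5125, -0.2032, 0.0934]
orientation: [180.0, 0.0, 176.4]
force: [-0.9, 4.1, 2.7]
opening: 0.0263
t 15.0167 tcp [ 0.5125 -0.2032  0.0934] mill mm [-7.8 -0.9] rpy [1.800e+02 2.000e-02 1.764e+02] F [-0.94  4.08  2.65] open 26.3
```

View pics/top4.png

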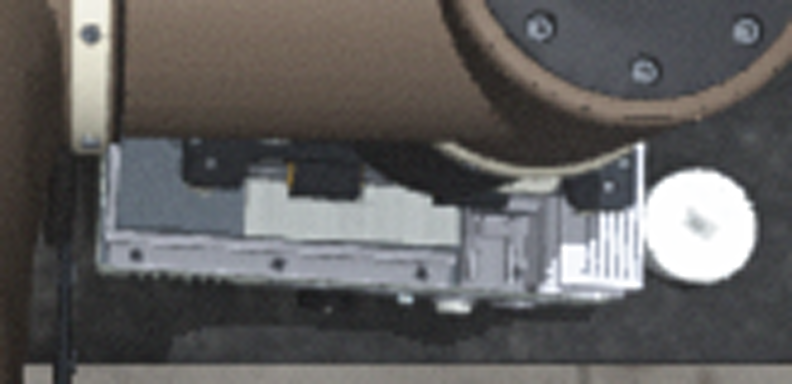

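The cover now moves, spanning crop cols 245–460, and is almost at the plate edge. I'll push until the force rises.

```bash
python3 -m creep '[[0,-0.01,0,0,26],[0,-0.01,0,0,26],[0,-0.02,0,0,26],[0,-0.02,0,0,26],[0,-0.03,0,0,26],[0,-0.03,0,0,26],[0,-0.03,0,0,26],[0,-0.03,0,0,26]]';python3 - <<'E'
from h import *
from plant import ctrl,snapshot
st(ctrl.get_obs())
E
```

```text
clock: 15.73
tool_pos: [0.5133, -0.2058, 0.0934]
orientation: [180.0, 0.1, 176.4]
force: [2.3, 6.8, 0.8]
opening: 0.0259
t 15.7333 tcp [ 0.5133 -0.2058  0.0934] mill mm [-6.8 -3.4] rpy [1.7997e+02 1.1000e-01 1.7640e+02] F [2.3  6.79 0.82] open 25.9
```

```bash
python3 -m creep '[[0,-0.005,0,0,26],[0,-0.01,0,0,26],[0,-0.01,0,0,26],[0,-0.01,0,0,26],[0,-0.01,0,0,26],[0,-0.01,0,0,26],[0,-0.01,0,0,26],[0,-0.01,0,0,26]]';python3 - <<'E'
from h import *
from plant import ctrl,snapshot
st(ctrl.get_obs())
s=snapshot("top");pickle.dump(s,open("top5.pkl","wb"))
cv2.imwrite("pics/top5.png",cv2.resize(s["img"][180:260,245:410],None,fx=4.8,fy=4.8,interpolation=cv2.INTER_CUBIC))
E
```

```text
clock: 16.4
tool_pos: [0.5134, -0.2058, 0.0934]
orientation: [179.9, 0.1, 176.4]
force: [1.6, 12.1, 3.8]
opening: 0.0261
t 16.4 tcp [ 0.5134 -0.2058  0.0934] mill mm [-6.7 -3.4] rpy [1.7991e+02 1.2000e-01 1.7640e+02] F [ 1.59 12.07  3.77] open 26.1
```

View pics/top5.png

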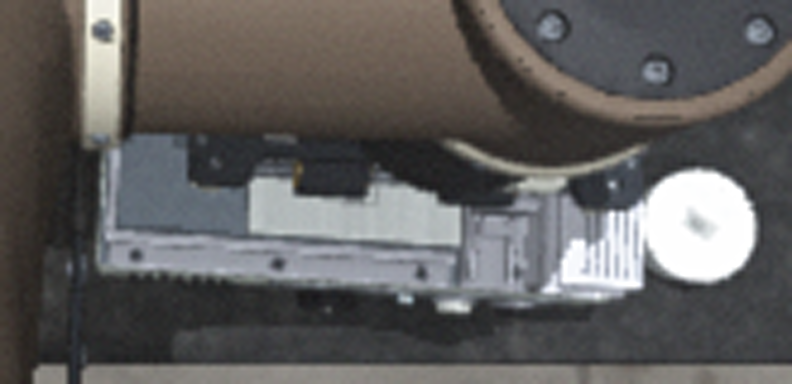

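The TCP stalled at y = −3.4 mm while the force rose to 12 N, so the cover is against its stop. I'll back off, lift, and go above the catch and lug.

```bash
python3 -m creep '[[0,0.03,0,0,26],[0,0.06,0,0,26],[0,0.06,-0.1,0,26],[0,0.06,-0.22,0,26],[0,0.06,-0.34,0,26],[0,0.06,-0.46,0,26],[0,0.06,-0.58,0,26],[0,0.06,-0.65,0,26]]';python3 -m creep '[[0.07,-0.1,0,0,40],[0.14,-0.22,0,0,40],[0.21,-0.34,0,0,40],[0.28,-0.46,0,0,40],[0.35,-0.58,0,0,40],[0.42,-0.7,0,0,40],[0.49,-0.82,0,0,40],[0.53,-0.88,0,0,40]]';python3 - <<'E'
from h import *
from plant import ctrl,snapshot
o=ctrl.get_obs();st(o);print(cmd(o,[*m2w(-.060,-.088),.118]))
s=snapshot("top");pickle.dump(s,open("top6.pkl","wb"))
cv2.imwrite("pics/top6.png",cv2.resize(s["img"][155:255,245:410],None,fx=4.8,fy=4.8,interpolation=cv2.INTER_CUBIC))
E
```

```text
clock: 17.12
tool_pos: [0.5128, -0.2018, 0.1602]
orientation: [-180.0, 0.1, 176.4]
force: [0.0, 0.0, 0.1]
opening: 0.0258
clock: 17.78
tool_pos: [0.4526, -0.2874, 0.158]
orientation: [180.0, -0.0, 176.3]
force: [-0.6, 0.8, -0.1]
opening: 0.0399
t 17.7833 tcp [ 0.4526 -0.2874  0.158 ] mill mm [-62.3 -88.6] rpy [ 1.8000e+02 -4.0000e-02  1.7632e+02] F [-0.65  0.77 -0.15] open 39.9
(array([-0.0229,  0.0065,  0.4002]), np.float64(-0.0004))
```

View pics/top6.png

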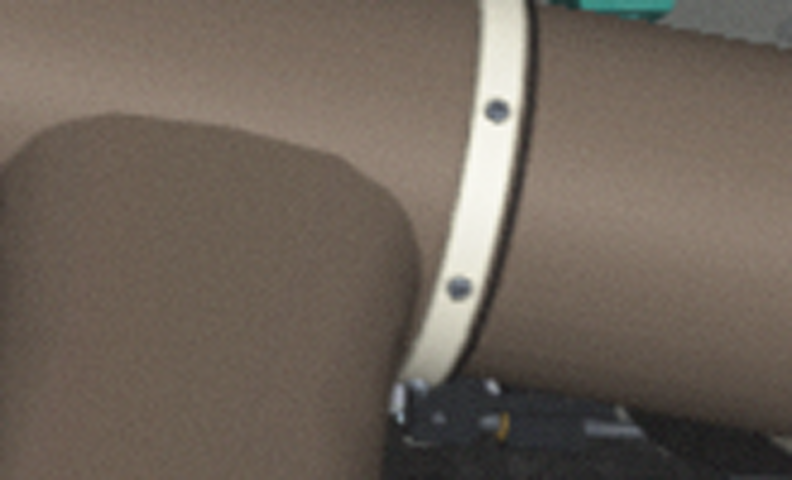

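Now the arm covers the mill from above as well, so I'll go by reported pose and force, descending to just above the plate.

```bash
python3 -m creep '[[-0.01,0.01,0.07,0,40],[-0.01,0.01,0.14,0,40],[-0.01,0.01,0.21,0,40],[-0.01,0.01,0.28,0,40],[-0.01,0.01,0.35,0,40],[-0.01,0.01,0.4,0,40],[-0.01,0.01,0.43,0,40],[-0.01,0.01,0.43,0,40]]';python3 - <<'E'
from h import *
from plant import ctrl,snapshot
o=ctrl.get_obs();st(o)
E
```

```text
clock: 18.5
tool_pos: [0.4548, -0.2844, 0.1143]
orientation: [180.0, -0.1, 176.4]
force: [-0.5, -0.2, 0.4]
opening: 0.04
t 18.5 tcp [ 0.4548 -0.2844  0.1143] mill mm [-60.3 -85.6] rpy [ 1.7998e+02 -8.0000e-02  1.7641e+02] F [-0.49 -0.23  0.38] open 40.0
```

```bash
python3 -m creep '[[0,0,0.01,0,40],[0,0,0.02,0,40],[0,0,0.03,0,40],[0,0,0.04,0,40],[0,0,0.04,0,40],[0,0,0.04,0,40],[0,0,0.04,0,40],[0,0,0.04,0,40]]';python3 - <<'E'
from h import *
from plant import ctrl,snapshot
o=ctrl.get_obs();st(o)
E
```

```text
clock: 19.17
tool_pos: [0.4554, -0.2849, 0.1116]
orientation: [-180.0, 0.0, 176.4]
force: [-0.2, -0.7, 3.6]
opening: 0.0401
t 19.1667 tcp [ 0.4554 -0.2849  0.1116] mill mm [-59.7 -86. ] rpy [-1.7998e+02  4.0000e-02  1.7640e+02] F [-0.16 -0.71  3.56] open 40.1
```

```bash
python3 -m creep '[[0,0,0.01,0,40],[0,0,0.02,0,40],[0,0,0.03,0,40],[0,0,0.04,0,40],[0,0,0.05,0,40],[0,0,0.06,0,40],[0,0,0.06,0,40],[0,0,0.06,0,40]]';python3 - <<'E'
from h import *
from plant import ctrl,snapshot
o=ctrl.get_obs();st(o)
E
```

```text
clock: 19.83
tool_pos: [0.4553, -0.2852, 0.1055]
orientation: [-180.0, 0.0, 176.4]
force: [-1.1, -4.5, 5.7]
opening: 0.0398
t 19.8333 tcp [ 0.4553 -0.2852  0.1055] mill mm [-59.7 -86.3] rpy [-1.7996e+02  3.0000e-02  1.7641e+02] F [-1.07 -4.47  5.74] open 39.8
```

```bash
python3 -m creep '[[0,0,0.01,0,40],[0,0,0.01,0,40],[-0.02,0,0.01,0,40],[-0.04,0,0.01,0,40],[-0.06,0,0.01,0,40],[-0.07,0,0.01,0,40],[-0.08,0,0.01,0,40],[-0.08,0,0.01,0,40]]';python3 - <<'E'
from h import *
from plant import ctrl,snapshot
o=ctrl.get_obs();st(o)
E
```

```text
clock: 20.5
tool_pos: [0.4609, -0.2849, 0.1037]
orientation: [180.0, -0.2, 176.4]
force: [-5.6, -2.3, 7.1]
opening: 0.0403
t 20.5 tcp [ 0.4609 -0.2849  0.1037] mill mm [-54.1 -85.6] rpy [179.96  -0.24 176.36] F [-5.56 -2.28  7.1 ] open 40.3
```

```bash
python3 -m creep '[[-0.01,0,0,0,40],[-0.02,0,0,0,40],[-0.03,0,0,0,40],[-0.04,0,0,0,40],[-0.05,0,0,0,40],[-0.06,0,0,0,40],[-0.07,0,0,0,40],[-0.08,0,0,0,40]]';python3 - <<'E'
from h import *
from plant import ctrl,snapshot
o=ctrl.get_obs();st(o)
E
```

```text
clock: 21.17
tool_pos: [0.4686, -0.2854, 0.1037]
orientation: [180.0, -0.3, 176.4]
force: [-6.8, -1.2, 7.1]
opening: 0.0399
t 21.1667 tcp [ 0.4686 -0.2854  0.1037] mill mm [-46.4 -85.7] rpy [179.96  -0.26 176.36] F [-6.82 -1.21  7.14] open 39.9
```

```bash
python3 -m creep '[[-0.02,0,0,0,40],[-0.04,0,0,0,40],[-0.06,0,0,0,40],[-0.08,0,0,0,40],[-0.1,0,0,0,40],[-0.12,0,0,0,40],[-0.14,0,0,0,40],[-0.16,0,0,0,40]]';python3 - <<'E'
from h import *
from plant import ctrl,snapshot
o=ctrl.get_obs();st(o)
E
```

```text
clock: 21.83
tool_pos: [0.4846, -0.2865, 0.1037]
orientation: [180.0, -0.3, 176.4]
force: [-6.3, -1.3, 6.5]
opening: 0.0401
t 21.8333 tcp [ 0.4846 -0.2865  0.1037] mill mm [-30.4 -85.8] rpy [179.96  -0.26 176.36] F [-6.25 -1.26  6.5 ] open 40.1
```

```bash
python3 -m creep '[[-0.01,0,0,0,40],[-0.02,0,0,0,40],[-0.03,0,0,0,40],[-0.04,0,0,0,40],[-0.05,0,0,0,40],[-0.06,0,0,0,40],[-0.06,0,0,0,40],[-0.06,0,0,0,40]]';python3 - <<'E'
from h import *
from plant import ctrl,snapshot
o=ctrl.get_obs();st(o)
E
```

```text
clock: 22.5
tool_pos: [0.4898, -0.2869, 0.1037]
orientation: [180.0, -0.3, 176.4]
force: [-9.5, -1.1, 8.6]
opening: 0.0398
t 22.5 tcp [ 0.4898 -0.2869  0.1037] mill mm [-25.2 -85.8] rpy [179.96  -0.33 176.36] F [-9.51 -1.1   8.61] open 39.8
```

```bash
python3 -m creep '[[-0.005,0,0,0,40],[-0.01,0,0,0,40],[-0.015,0,0,0,40],[-0.02,0,0,0,40],[-0.02,0,0,0,40],[-0.02,0,0,0,40],[-0.02,0,0,0,40],[-0.02,0,0,0,40]]';python3 - <<'E'
from h import *
from plant import ctrl,snapshot
o=ctrl.get_obs();st(o)
E
```

```text
clock: 23.17
tool_pos: [0.4897, -0.2868, 0.1037]
orientation: [179.9, -0.5, 176.4]
force: [-14.8, 0.1, 14.7]
opening: 0.0401
t 23.1667 tcp [ 0.4897 -0.2868  0.1037] mill mm [-25.3 -85.8] rpy [179.94  -0.52 176.36] F [-14.84   0.12  14.75] open 40.1
```

The bolt has stalled after about 30 mm of travel, with the force rising. I'll ease off, lift so the catch springs up, then move away to look.

```bash
python3 -m creep '[[0.015,0,-0.02,0,40],[0.015,0,-0.06,0,40],[0.015,0,-0.1,0,40],[0.015,0,-0.14,0,40],[0.02,0,-0.2,0,40],[0.04,0,-0.3,0,40],[0.05,0,-0.42,0,40],[0.05,0,-0.55,0,40]]';python3 -m creep '[[0.1,0,-0.1,0,40],[0.22,0,-0.2,0,40],[0.34,0,-0.3,0,40],[0.46,0,-0.3,0,40],[0.58,0,-0.3,0,40],[0.7,0,-0.3,0,40],[0.82,0,-0.3,0,40],[0.9,0,-0.3,0,40]]';python3 -m creep '[[0,-0.12,0,0,40],[0,-0.25,0,0,40],[0,-0.38,0,0,40],[0,-0.5,0,0,40],[0,-0.63,0,0,40],[0,-0.75,0,0,40],[0,-0.88,0,0,40],[0,-1,0,0,40]]';python3 -m creep '[[0.1,-0.12,0,0,40],[0.2,-0.25,0,0,40],[0.3,-0.38,0,0,40],[0.4,-0.5,0,0,40],[0.5,-0.63,0,0,40],[0.5,-0.75,0,0,40],[0.5,-0.88,0,0,40],[0.5,-1,0,0,40]]';python3 - <<'E'
from h import *
from plant import ctrl,snapshot
o=ctrl.get_obs();st(o)
s=snapshot("top");pickle.dump(s,open("top7.pkl","wb"))
cv2.imwrite("pics/top7.png",cv2.resize(s["img"][155:255,245:410],None,fx=4.8,fy=4.8,interpolation=cv2.INTER_CUBIC))
E
```

```text
clock: 23.83
tool_pos: [0.4909, -0.2869, 0.1605]
orientation: [-180.0, 0.1, 176.4]
force: [-0.1, -0.3, 0.0]
opening: 0.0401
clock: 24.5
tool_pos: [0.3984, -0.281, 0.1889]
orientation: [180.0, -0.0, 176.4]
force: [-0.3, -0.6, -0.7]
opening: 0.0403
clock: 25.17
tool_pos: [0.3937, -0.3822, 0.1891]
orientation: [180.0, -0.0, 176.4]
force: [-0.9, -0.1, -0.4]
opening: 0.0401
clock: 25.83
tool_pos: [0.3379, -0.4792, 0.1892]
orientation: [-180.0, 0.0, 176.4]
force: [0.7, -0.2, -0.0]
opening: 0.0401
t 25.8333 tcp [ 0.3379 -0.4792  0.1892] mill mm [-164.6 -287.3] rpy [-1.7999e+02  1.0000e-02  1.7639e+02] F [ 0.73 -0.17 -0.01] open 40.1
```

View pics/top7.png

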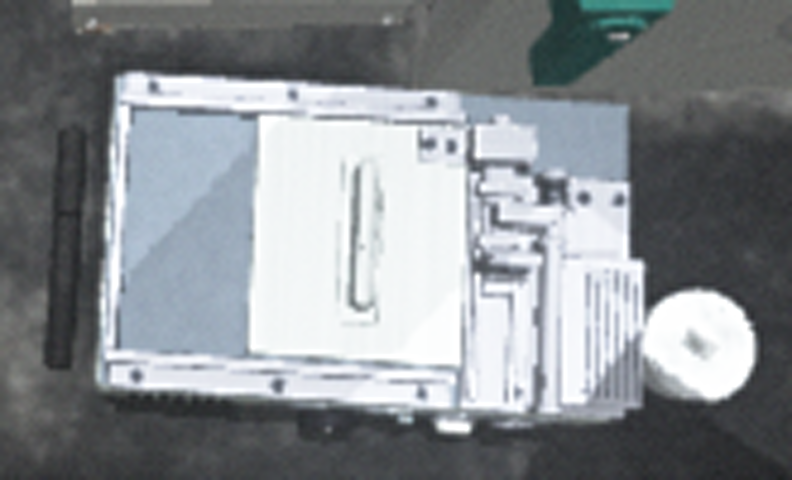

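The cover touches the plate edge, with the rib at about (363,235). The lug has moved back from row ~330 to ~265. The bolt tip shows past the eye at (500,120), and the catch plate edge is at col 645 as at rest. Next I'll measure these and check how far the catch is up.

Run:
```python
from h import *
a=load("top0");b=load("top7")
def m(s,u,v,z): return (w2m(cast(s,(245+(u+.5)/4.8-.5,155+(v+.5)/4.8-.5),z))*1e3).round(1)
print("rib",m(b,364,162,.132),m(b,362,308,.132),"cover left edge",m(b,255,115,.106),m(b,250,353,.106))
print("lug",m(a,505,332,.155),m(b,508,266,.155),"bolt tip",m(b,500,117,.115))
# rows/cols shift of catch plate & lug patches between images
for n,(r0,r1,c0,c1) in {"catch":(206,222,366,380),"plate ref":(191,206,366,378)}.items():
    t=a["img"][r0:r1,c0:c1]; w=b["img"][r0-4:r1+4,c0-4:c1+4]
    q=cv2.matchTemplate(w,t,cv2.TM_CCOEFF_NORMED);_,v,_,l=cv2.minMaxLoc(q);print(n,round(v,3),l[0]-4,l[1]-4)
g=lambda s:cv2.resize(s["img"][200:245,335:400],None,fx=6,fy=6,interpolation=cv2.INTER_CUBIC)
cv2.imwrite("pics/cmp.png",np.hstack([g(a),g(b)]))
```

```text
rib [36.   7.3] [-34.8   5.9] cover left edge [61.6 58.8] [-57.6  56.2]
lug [-44.5 -57.2] [-13.6 -57.9] bolt tip [ 65.2 -61.2]
catch 0.983 0 0
plate ref 0.995 0 0
```

View pics/cmp.png

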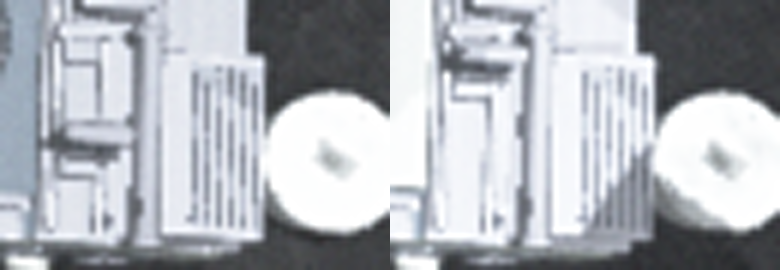

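The lug moved 31 mm and the eye is engaged. I'll do one sub-pixel check that the catch is really up. If it were resting on the bolt at 0.2 rad, its outer edge would be about 8 mm lower, which is about 1 px.

Run:
```python
from h import *
from plant import snapshot,ctrl
a=load("top0")
print("edge px at rest/at 0.2:",proj(a,[*m2w(-.02,-.127),.134]),proj(a,[*m2w(-.02,-.126),.126]))
b=snapshot("top"); st(ctrl.get_obs())
for n,(r0,r1,c0,c1) in {"catch":(208,220,364,381),"ref":(186,206,364,381)}.items():
    f=lambda s:cv2.cvtColor(s["img"],cv2.COLOR_BGR2GRAY)[r0:r1,c0:c1].astype(np.float32)
    print(n,cv2.phaseCorrelate(f(a),f(b)))
for r in(209,211,213,215): # right edge subpixel
    e=[]
    for s in(a,b):
        g=cv2.cvtColor(s["img"],cv2.COLOR_BGR2GRAY)[r,374:388].astype(float);d=np.clip(-np.diff(g),10,None)-10;e.append(round(374.5+(d*np.arange(13)).sum()/d.sum(),2))
    print(r,e)
def tin(s,z,u):
    g=cv2.cvtColor(s["img"],cv2.COLOR_BGR2GRAY);return cv2.matchTemplate
for n,(r0,r1,c0,c1) in {"tin":(213,240,380,404),"marker":(178,235,252,264),"jar":(212,246,130,172)}.items():
    t=a["img"][r0:r1,c0:c1]; w=b["img"][r0-4:r1+4,c0-4:c1+4]
    q=cv2.matchTemplate(w,t,cv2.TM_CCOEFF_NORMED);_,v,_,l=cv2.minMaxLoc(q);print(n,round(v,3),l[0]-4,l[1]-4)
```

```text
edge px at rest/at 0.2: [378.77962853 215.50357093] [377.30416866 215.81441444]
t 25.9333 tcp [ 0.338  -0.4795  0.1887] mill mm [-164.6 -287.6] rpy [ 1.8000e+02 -4.0000e-02  1.7634e+02] F [ 0.91 -0.67 -0.56] open 39.9
catch ((0.036862669802067316, 0.10988909536697555), 0.9710149800887814)
ref ((0.07211997694066774, -0.1707783765100057), 0.9854015494386356)
209 [np.float64(377.97), np.float64(378.09)]
211 [np.float64(378.68), np.float64(378.73)]
213 [np.float64(377.55), np.float64(377.74)]
215 [np.float64(377.23), np.float64(377.4)]
tin 0.963 0 0
marker 0.956 0 0
jar 0.998 0 0
```

The catch edge is back at rest: it shifted less than 0.2 px, where 0.2 rad would shift it 1.5 px. Handing the job in.

```bash
python3 -c "
from plant import workorder
print(workorder.close_job())"
```

```text
the job is handed in; nothing more can be done
None
```

The mill looks shut and bolted, and I handed the job in with about 26 s used. I slid the cover shut to its stop, held the catch down with one finger while the other pushed the bolt home, then let go and moved clear.

**Last checks (top camera):**
- **Bolt:** the lug moved about 31 mm and then stalled at its stop. The bolt's tip shows past the eye.
- **Catch:** its plate is back within 0.2 px of its rest position. Resting on the bolt, it would show about 1.5 px lower.
- **Surroundings:** the tin, marker and jar show no shift, and the robot was clear of everything.

**What disagreed:**
- **Fingertip height:** the fingertips end about 22 mm higher than the reported tool position suggests. My first pass went over the cover's rib without touching it. I found the offset by pressing on the cover plate, which briefly reached about 23 N downward, and corrected for it.
- **Cover position:** the cover sits about 1° skewed, with its rear edge 2–2.5 mm behind the front. Estimates of the grip point are 4.6 mm (from where the push stalled), 5.0 mm (cover edge) and 6.6 mm (rib in the picture). The rib reading is slightly over the 6.5 mm limit for the "cover shut" step but inside the 7.5 mm end limit. I think that reading is biased by seeing the rib's side.

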